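Steer the alignment laser onto the green channel mark

ROBOT

A 6-joint arm with a two-finger parallel gripper is mounted at the origin on the work surface. World frame = base frame: x ahead of the robot, y to its left, z up, the work surface at z = 0. Lengths are in m, angles in degrees, forces in N, time in s.
With the tool pointing down it reaches from about 0.375 to 0.9 m from the base axis. Payload 3.1 kg.
Tool frame: the origin (TCP) lies on the centre line of the jaws, within the pads' length; the fingertips stand 8 mm ahead of it and the grasp point (between the pads) lies 11 mm behind it; z points along the fingers, y is the direction in which the jaws open and shut (so a half turn about z gives the same grasp; the last joint's range is limited). The gripper opens to 87 mm and grips with 3 to 60 N. Pads are 19 mm wide; open, the fingers measure 117 mm over their backs; the gripper's body (75 mm by 190 mm) begins 51 mm behind the grasp point.
Start: joints at [-73.997, 30.224, 82.088, -0, 67.689, -10.227], TCP at [0.276, -0.561, 0.21] pointing down, gripper open.
Joint ranges: [-176.69, 176.69], [-43.24, 126.21], [12.49, 139.97], [-82, 262], [0, 151.66], [-163.58, 163.58]. Speed limits (degrees/s): [159.86, 159.86, 180, 180, 180, 180].

INTERFACE

Orientations are given as a 3x3 rotation matrix whose columns are the frame's x, y, z axes.
In Python, from rig import * gives the robot as it stands. The module is installed in compiled form; this text tells all that it offers.
- The arm moves only by the tool arm_command, never from a script. Its argument "commands" is a list of rows, each an object with "translation": the shift along the tool's x, y, z scaled (see below), a list of three; "dr": the turn, a rotation vector about the tool's x, y, z scaled (see below), a list of three; "jaw": the closure, from 0 (fully open) to 1 (shut). In form: [{"translation": [x, y, z], "dr": [ax, ay, az], "jaw": jaw}, ...]. A call has 1 to 12 rows; each row shifts and turns the commanded pose from where the row before left it, along the tool's axes as they then stand; what a row does not reach is not made up. The controller multiplies each number of a shift by 25 mm and each number of a turn by 6 degrees. A row lasts 1/12 s, in which the tool goes at most 41.7 mm and 7.16 degrees, less where a joint would pass 70% of its speed; a pose out of reach is approached as far as the arm can. A call with a number of a shift or a turn outside -1 to 1 is refused whole. A call with a gripper value outside its range is refused whole. The fingers move at their own pace and stop on an object; the grip force is fixed at half the most. Time passes only in rows, so rows that do not move let the fingers close. It gives the time, the measured TCP pose, the force and the opening at its end, in the units of the state.
- read_state(): the state, without advancing time (a new reading comes with each control period).
- capture(name): name is "scene" or "side" or "wrist"; returns (picture, depth): 384x512x3 uint8, red, green, blue; 384x512 float32, m along the optical axis (not along the pixel's ray), 0 where there is no reading.
- camera_model(name): a dict with "intrinsics" (3x3 intrinsics, pixels), "pose" (4x4, takes a point from camera to world coordinates); the wrist camera has in their place "mount" (4x4, takes a point from camera to tool coordinates, whose origin is the TCP and whose axes are the flange's). Camera axes: x right, y down, z forward; pixel columns grow to the right and rows downward; lengths in m; the calibration is good to about 2 mm. A picture is of the moment at which its call begins: read the wrist's pose just before it. camera_model takes no time and is no camera call.
- hand_in(): hands the job in, once; it reports no verdict.
The state is a dict: "time_s": time; "joint_positions": joint angles; "qvel": joint speeds; "tau": joint torques, N m; "position": TCP position; "tcp_rot": TCP orientation; "force": force on the tool from outside, world axes, zero at the start; "moment": the same for the moment, N m; "opening": opening from 0.0 (shut) to 1.0 (fully open).
Only numpy, scipy, OpenCV 4.12 (cv2) and the standard library are available. Lean on these libraries where they do the work, as an engineer would, in place of code of your own. Each camera call takes 0.05 s, during which the arm holds its last target.

TASK

On the microscope bench, a small mirror mount throws a red laser spot onto a cream target plate with four coloured marks. Turn the mount's orange knob and white knob, one after the other, until the red spot rests on the green mark, then let go of them.

Things in the scene. Friction and masses are not known exactly. Their poses are not given: they have to be found in the camera images.
- orange_knob_grip (a point): Centre, half-way up, of the orange round knob (left, seen from the robot) on the mirror mount: 30 mm across, 26 mm high, upright axis, 118 mm above the table, 19 mm free below; other knob 120 mm away. Turned anticlockwise (from above) it swings the spot leftward (anticlockwise) about the white knob's axis, 0.25 rad per rad, some 45 mm/rad. Light friction (0.04 N m), stays put; at most 1.1 rad needed.
- white_knob_grip (a point): Centre, half-way up, of the white round knob (right, seen from the robot) on the mirror mount: 30 mm across, 26 mm high, upright axis, 118 mm above the table, 19 mm free below; other knob 120 mm away. Turned anticlockwise (from above) it moves the spot straight away from the white knob's axis, 40 mm per rad. Light friction (0.04 N m), stays put; at most 1.1 rad needed.
- spot_center (a point): Centre of the flat round red laser spot, 11 mm across, on the 150 x 150 mm cream target plate (top face 20 mm above the table, beyond the mount). It cannot be pushed; only the orange and white knobs move it. Its x axis points from the white knob's axis to the spot (about 180 mm), z is up.
- green_mark_center (a point): Centre of the flat green disc, 26 mm across, printed on the target plate. Blue, yellow and grey discs of the same size are not the target; which one is in which quarter of the plate changes. Axes are the plate's: x away from the mirror mount, y from the white knob towards the orange knob, z up. At the start the spot is 18 to 42 mm off along x and also along y.

How it is judged:
By the outcome, as a careful person would: the job done as asked, in the order asked, and still so for the second after the job is handed in, with the robot touching nothing.
It also fails if it takes over 45 s, if anything falls off the work surface, if the arm or the gripper's body presses on something with over 40 N, if the wrist force passes 120 N, or if a joint passes its speed limit or range.

## Working session

There is one attempt and no reset: what is moved stays moved. The work goes in short steps, Python scripts to look and compute and a tool call to move; the robot and the scene stay as the last step left them, time stands still between calls to the robot, and variables do not carry over. Pictures are saved under pics/ and viewed, and the job is handed in when it is done.

Besides the shell and the picture viewer there is one more tool, called after "Call:" by a JSON object that holds its "method" and its "body", one argument or row to a line. arm_command: Moves the arm, as the interface text tells. Its arguments: {"type":"object","properties":{"commands":{"type":"array"}},"required":["commands"]}

```bash
mkdir -p pics; cat > h.py <<'E'
from rig import *
import numpy as np, cv2
def save(n,name,crop=None,s=1):
    im,d=capture(n); np.savez('pics/'+name+'.npz',im=im,d=d)
    cv2.imwrite('pics/'+name+'.png',im[:,:,::-1]); return im,d
def w(n,d,u,v,z=None):
    c=camera_model(n);K=np.array(c['intrinsics']);P=np.array(c['pose'])
    r=np.linalg.inv(K)@[u,v,1]
    if z is None: p=r*d[int(v),int(u)]; return P[:3,:3]@p+P[:3,3]
    r=P[:3,:3]@r; return P[:3,3]+r*(z-P[2,3])/r[2]
E
python3 - <<'E'
from h import *
save('scene','s0');save('side','d0')
s=read_state();print(s)
for n in('scene','side'):print(camera_model(n))
E
```

```text
{'time_s': 0.1, 'joint_positions': array([-7.39997061e+01,  3.02742072e+01,  8.21486036e+01, -4.53717841e-04,
        6.76891164e+01, -1.02264344e+01]), 'qvel': array([-0.01341578, -0.16201711, -0.18428684, -0.06887657, -0.15512218,
       -0.03712705]), 'tau': array([-7.19170730e-04, -4.40984309e+01, -1.77150947e+01,  6.35460787e-02,
        5.34066057e-02, -4.93628238e-05]), 'position': array([ 0.2760455 , -0.55997906,  0.20906587]), 'tcp_rot': array([[ 8.97051072e-01,  4.41926551e-01, -5.45508720e-04],
       [ 4.41926757e-01, -8.97049175e-01,  1.87580008e-03],
       [ 3.39617710e-04, -1.92376337e-03, -9.99998092e-01]]), 'force': array([-0.2540946 ,  0.52271239, -0.28077227]), 'moment': array([ 0.01046417, -0.02939907,  0.01165723]), 'opening': 0.9986322735327988}
{'intrinsics': array([[418.79443442,   0.        , 256.17889194],
       [  0.        , 418.79443442, 186.7446431 ],
       [  0.        ,   0.        ,   1.        ]]), 'pose': array([[ 0.78803047,  0.37742991, -0.48636884,  0.91909192],
       [ 0.61561676, -0.4893897 ,  0.61766797, -0.35939266],
       [-0.00489754, -0.78615799, -0.61800617,  0.50969488],
       [ 0.        ,  0.        ,  0.        ,  1.        ]])}
{'intrinsics': array([[381.9098927 ,   0.        , 262.49363207],
       [  0.        , 381.9098927 , 188.16200404],
       [  0.        ,   0.        ,   1.        ]]), 'pose': array([[ 0.99863423, -0.02704443,  0.04470207,  0.55676093],
       [-0.05202966, -0.59262009,  0.80379994, -0.50523651],
       [ 0.00475303, -0.80502797, -0.59321782,  0.48940703],
       [ 0.        ,  0.        ,  0.        ,  1.        ]])}
```

```bash
ls pics
```

```text
d0.npz
d0.png
s0.npz
s0.png
```

View pics/s0.png

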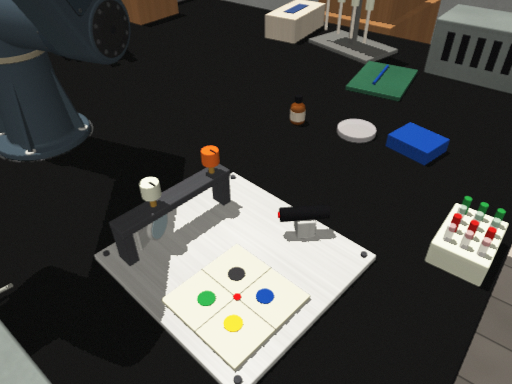

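View pics/d0.png

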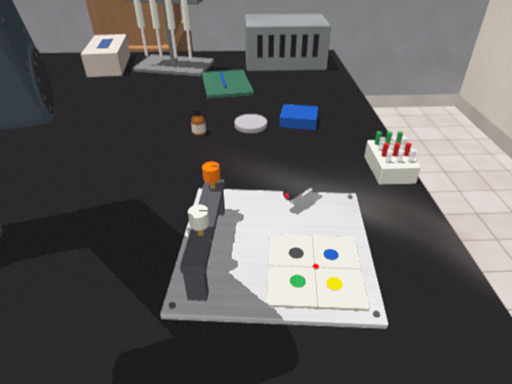

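The scene view shows the orange knob at about (210,157), the white knob at (150,189), the spot at (237,297) and green at (206,298). In the side view they are at (211,173), (199,217), (316,266) and (298,281). I'll measure by colour next.

```bash
cat >> h.py <<'E'
def blob(im,kind,box):
    u0,v0,u1,v1=box
    hsv=cv2.cvtColor(im,cv2.COLOR_RGB2HSV).astype(int);H,S,V=hsv[...,0],hsv[...,1],hsv[...,2]
    m={'red':((H<6)|(H>174))&(S>150)&(V>120),'green':(H>45)&(H<85)&(S>120),'orange':(H>3)&(H<17)&(S>170)&(V>90)}[kind]
    k=np.zeros_like(m);k[v0:v1,u0:u1]=1;m=m&k
    ys,xs=np.nonzero(m);return xs.mean(),ys.mean(),len(xs)
E
python3 - <<'E'
from h import *
S=np.load('pics/s0.npz');D=np.load('pics/d0.npz')
for n,A,b in(('scene',S,(180,270,280,340)),('side',D,(270,240,370,310))):
    for k in('red','green'):
        u,v,c=blob(A['im'],k,b);print(n,k,u,v,c,w(n,0,u,v,.02),w(n,A['d'],u,v))
for n,A,pts in(('scene',S,[(210,154),(210,158),(210,151),(150,184),(150,190)]),('side',D,[(211,168),(211,176),(199,212),(199,220)])):
    for p in pts: print(n,p,w(n,A['d'],*p))
a=cv2.resize(S['im'][140:240,120:250],None,fx=5,fy=5,interpolation=2)
b=cv2.resize(D['im'][150:250,160:290],None,fx=5,fy=5,interpolation=2)
cv2.imwrite('pics/c1.png',a[:,:,::-1]);cv2.imwrite('pics/c2.png',b[:,:,::-1])
E
```

```text
scene red 236.72972972972974 296.4864864864865 37 [ 0.66700987 -0.08545026  0.02      ] [ 0.66805605 -0.08658716  0.02203232]
scene green 205.90404040404042 298.07070707070704 198 [ 0.63428219 -0.11426443  0.02      ] [ 0.63464202 -0.11457413  0.02061868]
side red 315.4 265.8 20 [ 0.66696985 -0.08554615  0.02      ] [ 0.66690241 -0.08580298  0.02028725]
side green 297.2116788321168 280.59124087591243 137 [ 0.63360648 -0.11448277  0.02      ] [ 0.63377265 -0.11363782  0.01898497]
scene (210, 154) [0.50650871 0.04311378 0.12912757]
scene (210, 158) [0.5085081  0.04037011 0.12354776]
scene (210, 151) [0.50314362 0.04699301 0.13160561]
scene (150, 184) [ 0.49333597 -0.07202828  0.1315593 ]
scene (150, 190) [ 0.49862515 -0.07766705  0.12636985]
side (211, 168) [0.49923073 0.04206787 0.13106373]
side (211, 176) [0.49871761 0.03534957 0.11917947]
side (199, 212) [ 0.48808613 -0.07231431  0.12973302]
side (199, 220) [ 0.48837607 -0.08298777  0.12356176]
```

View pics/c1.png

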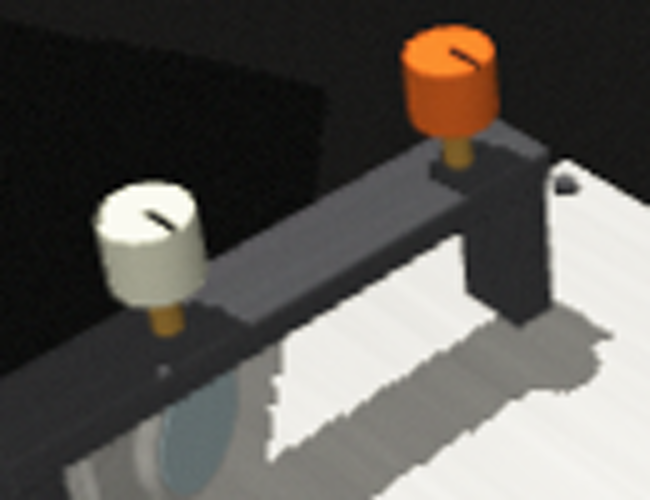

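View pics/c2.png

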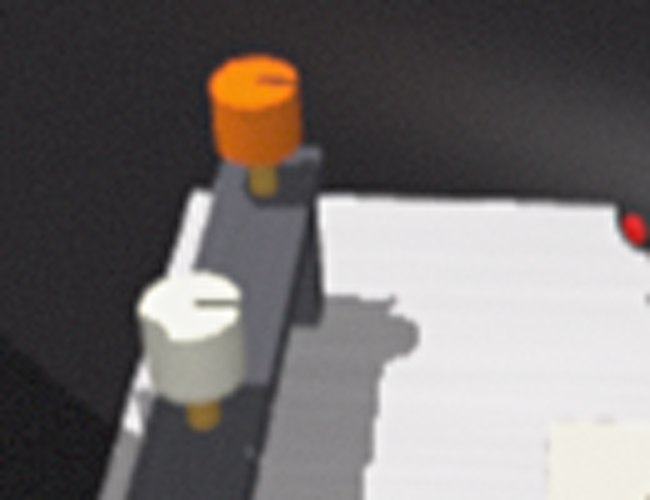

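```bash
python3 - <<'E'
from h import *
for n,o,wh in(('scene',(210,150),(149.6,182.3)),('side',(211,166.4),(198,211))):
    O=w(n,0,*o,.131);W=w(n,0,*wh,.131);print(n,O,W,np.linalg.norm(O-W))
    G=np.array([.6340,-.1144]);R=np.array([.6670,-.0855])
    a=G-W[:2];b=R-W[:2];print(np.hypot(*a),np.hypot(*b),(np.hypot(*a)-np.hypot(*b))/.04, (np.arctan2(a[1],a[0])-np.arctan2(b[1],b[0]))/.25,'rad')
print(np.array(camera_model('wrist')['mount']))
E
```

```text
scene [0.50042927 0.04984384 0.131     ] [ 0.48904442 -0.06922102  0.131     ] 0.11960793222552715
0.15183300505557293 0.17869861561318107 -0.6716402639402035 -0.8436355419422479 rad
side [0.49894046 0.04715808 0.131     ] [ 0.48668485 -0.07148951  0.131     ] 0.11927887955134918
0.15343749285494543 0.18085864033311502 -0.6855286869542399 -0.8235873654506319 rad
[[-1.57010433e-03 -9.56996089e-01 -2.90096570e-01  7.98970553e-02]
 [ 9.99998439e-01 -1.26746053e-03 -1.23113181e-03  1.84611144e-03]
 [ 8.10502378e-04 -2.90098050e-01  9.56996585e-01 -1.73337039e-01]
 [ 0.00000000e+00  0.00000000e+00  0.00000000e+00  1.00000000e+00]]
```

Call:
{"method": "arm_command", "body": {
  "commands": [
    {"translation": [0.94,-0.89,0],"dr": [0,0,0],"jaw": 0},
    {"translation": [0.94,-0.89,0],"dr": [0,0,0],"jaw": 0},
    {"translation": [0.94,-0.89,0],"dr": [0,0,0],"jaw": 0},
    {"translation": [0.94,-0.89,0],"dr": [0,0,0],"jaw": 0},
    {"translation": [0.94,-0.89,0],"dr": [0,0,0],"jaw": 0},
    {"translation": [0.94,-0.89,0],"dr": [0,0,0],"jaw": 0},
    {"translation": [0.94,-0.89,0],"dr": [0,0,0],"jaw": 0},
    {"translation": [0.94,-0.89,0],"dr": [0,0,0],"jaw": 0},
    {"translation": [0.94,-0.89,0],"dr": [0,0,0],"jaw": 0},
    {"translation": [0.94,-0.89,0],"dr": [0,0,0],"jaw": 0},
    {"translation": [0.94,-0.89,0],"dr": [0,0,0],"jaw": 0},
    {"translation": [0.94,-0.89,0],"dr": [0,0,0],"jaw": 0}
  ]
}}

```text
time_s: 1.1
position: [0.4112, -0.1948, 0.2097]
tcp_rot: [[0.897, 0.442, -0.0], [0.442, -0.897, 0.0], [-0.0, -0.001, -1.0]]
force: [0.6, -0.4, -0.4]
opening: 0.998
```

Call:
{"method": "arm_command", "body": {
  "commands": [
    {"translation": [0.94,-0.89,0],"dr": [0,0,0],"jaw": 0},
    {"translation": [0.94,-0.89,0],"dr": [0,0,0],"jaw": 0},
    {"translation": [0.94,-0.89,0],"dr": [0,0,0],"jaw": 0},
    {"translation": [0.94,-0.89,0],"dr": [0,0,0],"jaw": 0},
    {"translation": [0.94,-0.89,0],"dr": [0,0,0],"jaw": 0},
    {"translation": [0.94,-0.89,0],"dr": [0,0,0],"jaw": 0},
    {"translation": [0.94,-0.89,0],"dr": [0,0,0],"jaw": 0},
    {"translation": [0.94,-0.89,0],"dr": [0,0,0],"jaw": 0},
    {"translation": [0,0,0],"dr": [0,0,0],"jaw": 0},
    {"translation": [0,0,0],"dr": [0,0,0],"jaw": 0},
    {"translation": [0,0,0],"dr": [0,0,0],"jaw": 0}
  ]
}}

```text
time_s: 2.02
position: [0.5006, 0.0462, 0.2096]
tcp_rot: [[0.897, 0.443, -0.001], [0.443, -0.897, -0.0], [-0.001, -0.0, -1.0]]
force: [-0.4, -0.3, 0.1]
opening: 1.0
```

```bash
python3 - <<'E'
from h import *
s=read_state();im,d=save('wrist','w1');print(s['position'],s['tcp_rot'],s['joint_positions'])
T=np.array(camera_model('wrist')['mount']);K=np.array(camera_model('wrist')['intrinsics']);print(K)
E
```

```text
[0.50058436 0.04615292 0.20958434] [[ 8.96668253e-01  4.42701237e-01 -1.28763721e-03]
 [ 4.42701108e-01 -8.96669153e-01 -3.99620882e-04]
 [-1.33149722e-03 -2.11711060e-04 -9.99999091e-01]] [-7.46766608e+00  2.09042409e+01  9.93373464e+01 -3.73509252e-02
  5.98285927e+01  5.62747590e+01]
[[277.20932886   0.         256.17489405]
 [  0.         277.20932886 184.57414942]
 [  0.           0.           1.        ]]
```

View pics/w1.png

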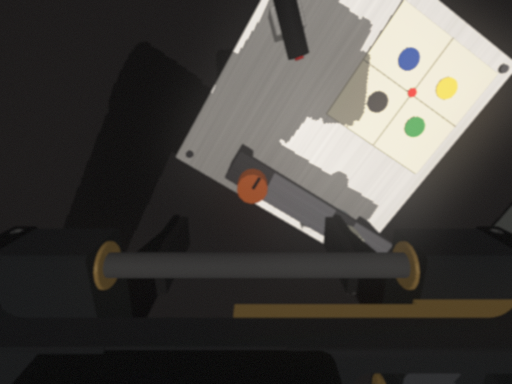

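```bash
cat >> h.py <<'E'
def ww(s,u,v,z):
    c=camera_model('wrist');R=np.array(s['tcp_rot']);T=np.array(c['mount'])
    r=R@T[:3,:3]@np.linalg.inv(np.array(c['intrinsics']))@[u,v,1];p=R@T[:3,3]+s['position']
    return p+r*(z-p[2])/r[2]
E
python3 - <<'E'
from h import *
s=read_state();im=np.load('pics/w1.npz')['im']
a=cv2.resize(im[150:220,210:310],None,fx=7,fy=7,interpolation=2);cv2.imwrite('pics/c3.png',a[:,:,::-1])
for k,b in(('red',(400,80,425,105)),('green',(395,110,435,145))):
    u,v,c=blob(im,k,b);print(k,c,ww(s,u,v,.02))
print(ww(s,252,184,.131), ww(s,252,186,.118))
E
```

```text
red 37 [ 0.66677071 -0.08942191  0.02      ]
green 0 [nan nan nan]
[0.50307578 0.04962827 0.131     ] [0.49757208 0.04718318 0.118     ]h.py:16: RuntimeWarning: Mean of empty slice.
  ys,xs=np.nonzero(m);return xs.mean(),ys.mean(),len(xs)
  ret = ret.dtype.type(ret / rcount)
```

View pics/c3.png

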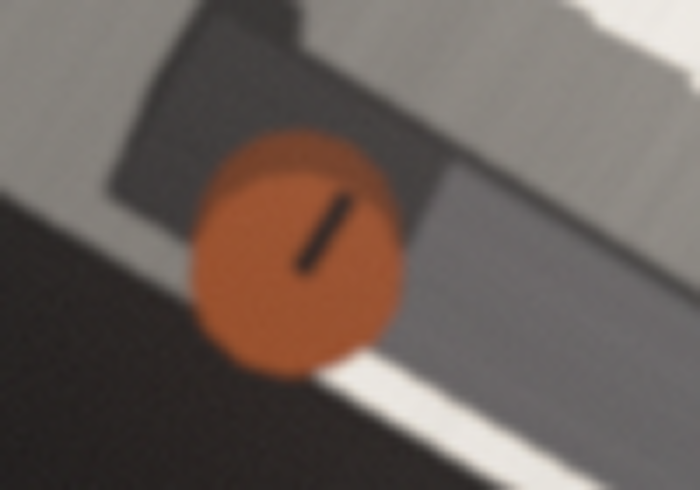

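Call:
{"method": "arm_command", "body": {
  "commands": [
    {"translation": [-0.03,-0.08,0.8],"dr": [0,0,0],"jaw": 0},
    {"translation": [0,0,0.8],"dr": [0,0,0],"jaw": 0},
    {"translation": [0,0,0.8],"dr": [0,0,0],"jaw": 0},
    {"translation": [0,0,0.8],"dr": [0,0,0],"jaw": 0},
    {"translation": [0,0,0.8],"dr": [0,0,0],"jaw": 0},
    {"translation": [0,0,0.06],"dr": [0,0,0],"jaw": 0},
    {"translation": [0,0,0],"dr": [0,0,0],"jaw": 0},
    {"translation": [0,0,0],"dr": [0,0,0],"jaw": 0}
  ]
}}

```text
time_s: 2.73
position: [0.5, 0.0469, 0.1091]
tcp_rot: [[0.898, 0.441, 0.001], [0.441, -0.898, -0.0], [0.001, 0.0, -1.0]]
force: [0.6, -0.7, -0.0]
opening: 0.999
```

Call:
{"method": "arm_command", "body": {
  "commands": [
    {"translation": [0,0,0],"dr": [0,0,0],"jaw": 1},
    {"translation": [0,0,0],"dr": [0,0,0],"jaw": 1},
    {"translation": [0,0,0],"dr": [0,0,0],"jaw": 1},
    {"translation": [0,0,0],"dr": [0,0,0],"jaw": 1},
    {"translation": [0,0,0],"dr": [0,0,0],"jaw": 1},
    {"translation": [0,0,0],"dr": [0,0,0],"jaw": 1},
    {"translation": [0,0,0],"dr": [0,0,0],"jaw": 1},
    {"translation": [0,0,0],"dr": [0,0,0],"jaw": 1}
  ]
}}

```text
time_s: 3.4
position: [0.4996, 0.0478, 0.1085]
tcp_rot: [[0.897, 0.442, -0.0], [0.442, -0.897, 0.0], [-0.0, -0.0, -1.0]]
force: [-0.2, -0.7, -0.6]
opening: 0.479
```

```bash
python3 - <<'E'
from h import *
save('side','d1');im,_=save('scene','s1')
print(read_state()['position'],read_state()['force'],read_state()['moment'])
for n,f,b in(('scene','s1',(180,270,280,340)),('side','d1',(270,240,370,310))):
    for k in('red','green'):
        u,v,c=blob(np.load(f'pics/{f}.npz')['im'],k,b);print(n,k,c,w(n,0,u,v,.02))
E
```

```text
[0.4994757  0.04793037 0.10842031] [-1.71304846  6.81560977  2.86349455] [ 1.39399487  0.58829028 -0.02954708]
scene red 37 [ 0.66700987 -0.08545026  0.02      ]
scene green 198 [ 0.63433995 -0.11426338  0.02      ]
side red 20 [ 0.66696985 -0.08554615  0.02      ]
side green 137 [ 0.63360648 -0.11448277  0.02      ]
```

View pics/s1.png

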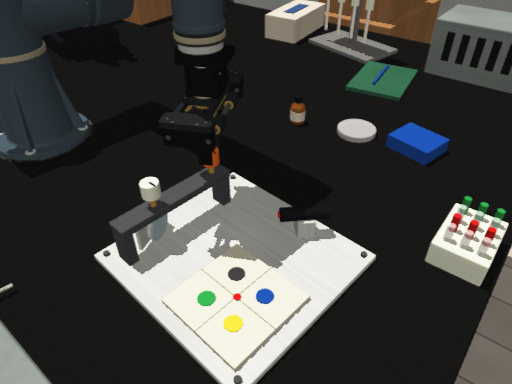

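The fingers are around the orange knob and still closing. The spot hasn't moved, at (237,297).

Call:
{"method": "arm_command", "body": {
  "commands": [
    {"translation": [0,0,0],"dr": [0,0,0],"jaw": 1},
    {"translation": [0,0,0],"dr": [0,0,0],"jaw": 1},
    {"translation": [0,0,0],"dr": [0,0,0],"jaw": 1},
    {"translation": [0,0,0],"dr": [0,0,0],"jaw": 1}
  ]
}}

```text
time_s: 3.83
position: [0.4983, 0.0497, 0.1083]
tcp_rot: [[0.898, 0.44, -0.002], [0.44, -0.898, 0.003], [-0.001, -0.004, -1.0]]
force: [-1.0, 5.6, 1.5]
opening: 0.331
```

Call:
{"method": "arm_command", "body": {
  "commands": [
    {"translation": [0,0,0],"dr": [0,0,0.7],"jaw": 1},
    {"translation": [0,0,0],"dr": [0,0,0.7],"jaw": 1},
    {"translation": [0,0,0],"dr": [0,0,0.7],"jaw": 1},
    {"translation": [0,0,0],"dr": [0,0,0.7],"jaw": 1},
    {"translation": [0,0,0],"dr": [0,0,0.7],"jaw": 1},
    {"translation": [0,0,0],"dr": [0,0,0.7],"jaw": 1},
    {"translation": [0,0,0],"dr": [0,0,0.7],"jaw": 1},
    {"translation": [0,0,0],"dr": [0,0,0.7],"jaw": 1},
    {"translation": [0,0,0],"dr": [0,0,0.7],"jaw": 1},
    {"translation": [0,0,0],"dr": [0,0,0.7],"jaw": 1},
    {"translation": [0,0,0],"dr": [0,0,0],"jaw": 1},
    {"translation": [0,0,0],"dr": [0,0,0],"jaw": 1}
  ]
}}

```text
time_s: 4.83
position: [0.4984, 0.0489, 0.1083]
tcp_rot: [[0.963, -0.271, -0.002], [-0.271, -0.963, 0.002], [-0.003, -0.001, -1.0]]
force: [-2.1, 5.0, 2.0]
opening: 0.331
```

```bash
cat > m.py <<'E'
from h import *
import sys
t=sys.argv[1];save('side','d'+t);save('scene','s'+t)
s=read_state();print(s['time_s'],s['position'],s['force'],s['opening'])
W=np.array([.4879,-.0704]);G=np.array([.6340,-.1144])
for n,f,b in(('scene','s'+t,(160,250,300,360)),('side','d'+t,(260,230,375,315))):
    try:
        u,v,c=blob(np.load(f'pics/{f}.npz')['im'],'red',b);p=w(n,0,u,v,.02);a=G-W;q=p[:2]-W
        print(n,u,v,c,p,'white deg',np.degrees((np.hypot(*a)-np.hypot(*q))/.04),'orange deg',np.degrees((np.arctan2(a[1],a[0])-np.arctan2(q[1],q[0]))/.25))
    except Exception as e: print(n,e)
E
python3 m.py 2
```

```text
4.9333 [0.49845329 0.0488591  0.10831241] [-2.45964663  5.51457728  2.34214132] 0.33204869248337426
scene 218.45 309.5 40 [ 0.66111803 -0.11757155  0.02      ] white deg -38.59492372074367 orange deg -6.106954600503487
side 315.1 281.3 20 [ 0.66128507 -0.11721699  0.02      ] white deg -38.69293616175599 orange deg -6.599525322489633
```

Call:
{"method": "arm_command", "body": {
  "commands": [
    {"translation": [0,0,0],"dr": [0,0,0.53],"jaw": 1},
    {"translation": [0,0,0],"dr": [0,0,0.53],"jaw": 1},
    {"translation": [0,0,0],"dr": [0,0,0],"jaw": 1},
    {"translation": [0,0,0],"dr": [0,0,0],"jaw": 1}
  ]
}}

```text
time_s: 5.27
position: [0.4984, 0.0487, 0.1083]
tcp_rot: [[0.927, -0.376, -0.002], [-0.376, -0.927, 0.002], [-0.003, -0.001, -1.0]]
force: [-2.1, 4.9, 2.5]
opening: 0.329
```

```bash
python3 m.py 3
```

```text
5.3667 [0.49840086 0.04874477 0.1083274 ] [-1.51166666  5.3181466   2.00511178] 0.3335427274646834
scene 215.09756097560975 311.2682926829268 41 [ 0.65940006 -0.12252683  0.02      ] white deg -38.195030941758304 orange deg 0.5842945041836237
side 314.7391304347826 283.95652173913044 23 [ 0.65987912 -0.12236045  0.02      ] white deg -38.7826208321598 orange deg 0.20350169581181932
```

Call:
{"method": "arm_command", "body": {
  "commands": [
    {"translation": [0,0,0],"dr": [0,0,0],"jaw": 0},
    {"translation": [0,0,0],"dr": [0,0,0],"jaw": 0},
    {"translation": [0,0,0],"dr": [0,0,0],"jaw": 0},
    {"translation": [0,0,0],"dr": [0,0,0],"jaw": 0},
    {"translation": [0,0,0],"dr": [0,0,0],"jaw": 0},
    {"translation": [0,0,0],"dr": [0,0,0],"jaw": 0},
    {"translation": [0,0,0],"dr": [0,0,0],"jaw": 0},
    {"translation": [0,0,0],"dr": [0,0,0],"jaw": 0},
    {"translation": [0,0,0],"dr": [0,0,0],"jaw": 0},
    {"translation": [0,0,0],"dr": [0,0,0],"jaw": 0}
  ]
}}

```text
time_s: 6.2
position: [0.4996, 0.0477, 0.1085]
tcp_rot: [[0.926, -0.377, 0.0], [-0.377, -0.926, -0.0], [0.0, 0.0, -1.0]]
force: [-0.1, 0.5, 0.5]
opening: 0.968
```

Call:
{"method": "arm_command", "body": {
  "commands": [
    {"translation": [0,0,-0.8],"dr": [0,0,0],"jaw": 0},
    {"translation": [0,0,-0.8],"dr": [0,0,0],"jaw": 0},
    {"translation": [0,0,-0.8],"dr": [0,0,0],"jaw": 0},
    {"translation": [0,0,-0.8],"dr": [0,0,0],"jaw": 0},
    {"translation": [0,0,0],"dr": [0,0,-0.84],"jaw": 0},
    {"translation": [0,0,0],"dr": [0,0,-0.84],"jaw": 0},
    {"translation": [0,0,0],"dr": [0,0,-0.84],"jaw": 0},
    {"translation": [0,0,0],"dr": [0,0,-0.84],"jaw": 0},
    {"translation": [0,0,0],"dr": [0,0,-0.84],"jaw": 0},
    {"translation": [0,0,0],"dr": [0,0,-0.84],"jaw": 0},
    {"translation": [0,0,0],"dr": [0,0,-0.84],"jaw": 0},
    {"translation": [0,0,0],"dr": [0,0,-0.84],"jaw": 0}
  ]
}}

```text
time_s: 7.2
position: [0.4995, 0.0478, 0.1884]
tcp_rot: [[0.949, 0.316, -0.0], [0.316, -0.949, -0.0], [-0.0, -0.0, -1.0]]
force: [0.6, 0.0, -0.5]
opening: 1.001
```

Call:
{"method": "arm_command", "body": {
  "commands": [
    {"translation": [0,0,0],"dr": [0,0,0],"jaw": 0},
    {"translation": [0,0,0],"dr": [0,0,0],"jaw": 0}
  ]
}}

```text
time_s: 7.37
position: [0.4995, 0.0478, 0.1884]
tcp_rot: [[0.951, 0.31, -0.0], [0.31, -0.951, -0.0], [-0.0, -0.0, -1.0]]
force: [0.3, 0.3, 0.5]
opening: 0.999
```

```bash
python3 m.py 4; python3 - <<'E'
from h import *
s=read_state();R=np.array(s['tcp_rot']);print(R); print(R.T@(np.array([.4870,-.0703,.108])-s['position'])/.025)
E
```

```text
7.4667 [0.49958713 0.04775829 0.18844066] [-0.15310433  0.59839359 -1.10518766] 0.9999161924857685
scene 215.09756097560975 311.2682926829268 41 [ 0.65940006 -0.12252683  0.02      ] white deg -38.195030941758304 orange deg 0.5842945041836237
side 314.7391304347826 283.95652173913044 23 [ 0.65987912 -0.12236045  0.02      ] white deg -38.7826208321598 orange deg 0.20350169581181932
[[ 9.50568811e-01  3.10513985e-01 -3.57160560e-05]
 [ 3.10513986e-01 -9.50568811e-01  7.00329547e-06]
 [-3.17759477e-05 -1.77474491e-05 -9.99999999e-01]]
[-1.944845    4.332619    3.21761132]
```

Call:
{"method": "arm_command", "body": {
  "commands": [
    {"translation": [-0.39,0.87,0],"dr": [0,0,0],"jaw": 0},
    {"translation": [-0.39,0.87,0],"dr": [0,0,0],"jaw": 0},
    {"translation": [-0.39,0.87,0],"dr": [0,0,0],"jaw": 0},
    {"translation": [-0.39,0.87,0],"dr": [0,0,0],"jaw": 0},
    {"translation": [-0.39,0.87,0],"dr": [0,0,0],"jaw": 0},
    {"translation": [0,0,0],"dr": [0,0,0],"jaw": 0},
    {"translation": [0,0,0.8],"dr": [0,0,0],"jaw": 0},
    {"translation": [0,0,0.8],"dr": [0,0,0],"jaw": 0},
    {"translation": [0,0,0.8],"dr": [0,0,0],"jaw": 0},
    {"translation": [0,0,0.8],"dr": [0,0,0],"jaw": 0},
    {"translation": [0,0,0],"dr": [0,0,0],"jaw": 0},
    {"translation": [0,0,0],"dr": [0,0,0],"jaw": 0}
  ]
}}

```text
time_s: 8.47
position: [0.4866, -0.07, 0.1078]
tcp_rot: [[0.95, 0.312, -0.003], [0.312, -0.95, 0.001], [-0.002, -0.002, -1.0]]
force: [-0.1, 0.1, 0.8]
opening: 1.0
```

Call:
{"method": "arm_command", "body": {
  "commands": [
    {"translation": [0,0,0],"dr": [0,0,0],"jaw": 1},
    {"translation": [0,0,0],"dr": [0,0,0],"jaw": 1},
    {"translation": [0,0,0],"dr": [0,0,0],"jaw": 1},
    {"translation": [0,0,0],"dr": [0,0,0],"jaw": 1},
    {"translation": [0,0,0],"dr": [0,0,0],"jaw": 1},
    {"translation": [0,0,0],"dr": [0,0,0],"jaw": 1},
    {"translation": [0,0,0],"dr": [0,0,0],"jaw": 1},
    {"translation": [0,0,0],"dr": [0,0,0],"jaw": 1},
    {"translation": [0,0,0],"dr": [0,0,0],"jaw": 1},
    {"translation": [0,0,0],"dr": [0,0,0],"jaw": 1},
    {"translation": [0,0,0],"dr": [0,0,0],"jaw": 1},
    {"translation": [0,0,0],"dr": [0,0,0],"jaw": 1}
  ]
}}

```text
time_s: 9.47
position: [0.4869, -0.0701, 0.1085]
tcp_rot: [[0.95, 0.312, -0.001], [0.312, -0.95, 0.001], [-0.0, -0.001, -1.0]]
force: [-0.8, 3.2, 2.1]
opening: 0.332
```

```bash
python3 m.py 5
```

```text
9.5667 [ 0.48685726 -0.07014315  0.10845029] [0.21231332 4.29974697 3.46126427] 0.3295896791218465
scene 215.09756097560975 311.2682926829268 41 [ 0.65940006 -0.12252683  0.02      ] white deg -38.195030941758304 orange deg 0.5842945041836237
side 314.6666666666667 283.875 24 [ 0.65979275 -0.12219747  0.02      ] white deg -38.59673726058994 orange deg 0.036219691279523444
```

View pics/d5.png

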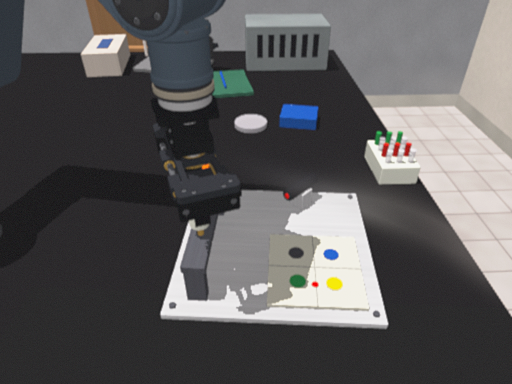

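The gripper is closed on the white knob, and the spot in the side view is at (315,284), to the right of green at (298,281). I'll turn the white knob about 38.5° clockwise, in two steps.

Call:
{"method": "arm_command", "body": {
  "commands": [
    {"translation": [0,0,0],"dr": [0,0,0.7],"jaw": 1},
    {"translation": [0,0,0],"dr": [0,0,0.7],"jaw": 1},
    {"translation": [0,0,0],"dr": [0,0,0.7],"jaw": 1},
    {"translation": [0,0,0],"dr": [0,0,0.7],"jaw": 1},
    {"translation": [0,0,0],"dr": [0,0,0.7],"jaw": 1},
    {"translation": [0,0,0],"dr": [0,0,0.7],"jaw": 1},
    {"translation": [0,0,0],"dr": [0,0,0.7],"jaw": 1},
    {"translation": [0,0,0],"dr": [0,0,0.7],"jaw": 1},
    {"translation": [0,0,0],"dr": [0,0,0.7],"jaw": 1},
    {"translation": [0,0,0],"dr": [0,0,0],"jaw": 1},
    {"translation": [0,0,0],"dr": [0,0,0],"jaw": 1}
  ]
}}

```text
time_s: 10.48
position: [0.4869, -0.0709, 0.1084]
tcp_rot: [[0.943, -0.334, -0.001], [-0.334, -0.943, -0.0], [-0.001, 0.0, -1.0]]
force: [-1.2, 1.2, 2.1]
opening: 0.334
```

```bash
python3 m.py 6;python3 - <<'E'
import cv2
a=cv2.imread('pics/s6.png')[270:340,170:290];cv2.imwrite('pics/c6.png',cv2.resize(a,None,fx=6,fy=6,interpolation=2))
E
```

```text
10.5833 [ 0.48699555 -0.07085925  0.10846663] [-2.15044617  1.55666059  2.7553392 ] 0.33015170325441373
scene 205.9142857142857 297.8 35 [ 0.63397376 -0.11391714  0.02      ] white deg 0.2344649013715553 orange deg -0.6838247702079581
side 297.5 280.5 20 [ 0.63407889 -0.11432456  0.02      ] white deg -0.0770802025775883 orange deg -0.1426188000551715
```

View pics/c6.png

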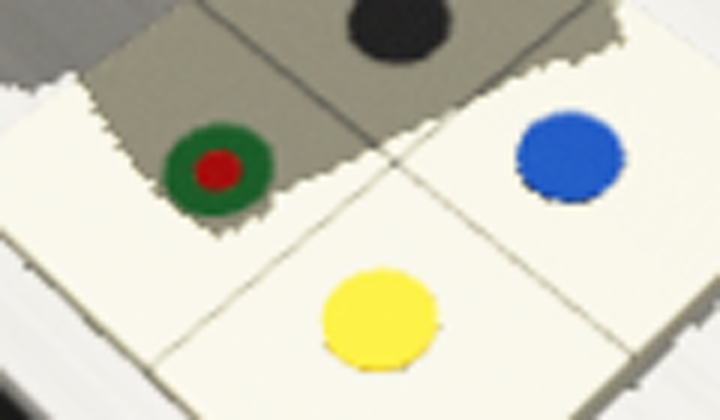

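The crop shows the spot at (217,171), inside the green disc centred at about (218,170). Now I'll let go and lift.

Call:
{"method": "arm_command", "body": {
  "commands": [
    {"translation": [0,0,0],"dr": [0,0,0],"jaw": 0},
    {"translation": [0,0,0],"dr": [0,0,0],"jaw": 0},
    {"translation": [0,0,0],"dr": [0,0,0],"jaw": 0},
    {"translation": [0,0,0],"dr": [0,0,0],"jaw": 0},
    {"translation": [0,0,0],"dr": [0,0,0],"jaw": 0},
    {"translation": [0,0,0],"dr": [0,0,0],"jaw": 0},
    {"translation": [0,0,0],"dr": [0,0,0],"jaw": 0},
    {"translation": [0,0,0],"dr": [0,0,0],"jaw": 0},
    {"translation": [0,0,0],"dr": [0,0,0],"jaw": 0},
    {"translation": [0,0,0],"dr": [0,0,0],"jaw": 0}
  ]
}}

```text
time_s: 11.42
position: [0.4873, -0.0708, 0.1085]
tcp_rot: [[0.942, -0.336, 0.0], [-0.336, -0.942, -0.0], [0.0, -0.0, -1.0]]
force: [-0.1, -0.7, -0.9]
opening: 0.969
```

Call:
{"method": "arm_command", "body": {
  "commands": [
    {"translation": [0,0,-0.6],"dr": [0,0,0],"jaw": 0},
    {"translation": [0,0,-0.8],"dr": [0,0,0],"jaw": 0},
    {"translation": [0,0,-0.8],"dr": [0,0,0],"jaw": 0},
    {"translation": [0,0,-0.8],"dr": [0,0,0],"jaw": 0},
    {"translation": [0,0,-0.6],"dr": [0,0,0],"jaw": 0},
    {"translation": [0,0,0],"dr": [0,0,0],"jaw": 0},
    {"translation": [0,0,0],"dr": [0,0,0],"jaw": 0},
    {"translation": [0,0,0],"dr": [0,0,0],"jaw": 0}
  ]
}}

```text
time_s: 12.08
position: [0.4865, -0.0705, 0.1976]
tcp_rot: [[0.942, -0.336, -0.002], [-0.336, -0.942, 0.001], [-0.002, -0.0, -1.0]]
force: [-0.2, -0.2, -0.1]
opening: 1.001
```

```bash
python3 m.py 7
```

```text
12.1833 [ 0.48631519 -0.07044022  0.19719323] [-0.13179416 -0.00519942  0.17239094] 0.9966391910486808
scene 205.88235294117646 298.05882352941177 34 [ 0.63424388 -0.1142684   0.02      ] white deg -0.28032053332571666 orange deg -0.29452491379871054
side 297.6470588235294 280.29411764705884 17 [ 0.63435976 -0.11392948  0.02      ] white deg -0.3005170962642689 orange deg -0.8313993426792302
```

View pics/s7.png

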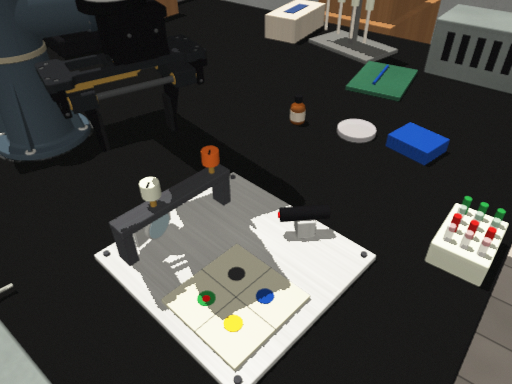

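The spot is on green at (206,298). The gripper is open and well clear of the knobs.

```bash
python3 -c "
from rig import *
print(hand_in())"
```

```text
the job is handed in; nothing more can be done
None
```

The red spot now rests on the green mark, and the job is handed in. I turned the orange knob about 48° clockwise and let go. Then I turned the white knob about 38° clockwise, let go and lifted clear.

- **Spot position:** after the release, both cameras put the spot within about 1 mm of the green centre. The two views agree with each other to about 0.5 mm, and the camera calibration is good to about 2 mm.
- **Robot clear:** the gripper is open about 90 mm above the height where it gripped, with under 1 N on the wrist.
- **Limits:** the last pictures were at 12.2 s of the 45 s allowed, and the wrist forces I read stayed below 10 N.
- **Disagreements:** one early wrist-camera reading of the spot was 4 mm off the other two cameras, so I did not use it. The first orange turn was planned 6° short and corrected after looking. No checks failed at the end.

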